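# Find the free tilt bin by feel, clear its swing and tip it open

### The job

Two of the three steel tilt bins are held by hidden transit catches and nothing shows which: ease the rims forward gently to feel which bin is free, and never force a held one. Then slide the one item that stands in the free bin's swing out of the way, upright on the counter, and tip that bin forward all the way onto its stop without the bin ever striking the item. Leave the other two bins shut and everything else standing where it is.

Things in the scene. Friction and masses are not known exactly. Their poses are not given: they have to be found in the camera images.
- rack: Fixed steel rack with three tilt bins side by side. Origin: on the counter under the bins' common hinge line, at the middle bin; x points away from the robot, y along the row, z up. The hinge line lies along y at rack x = 0, z = 12 mm. Thin upright dividers 85 mm high stand beside the bins at y = +-90 and +-272 mm, x = 0 to 100 mm.
- shelf (a point): Middle of the top of the rack's closed grey housing behind the bins, a white shelf board at z = 128 mm, rack x = 90 to 220, y = -290 to 290 mm; boxes on it at rack x = 140 to 200 mm reach z = 166 mm. Catches hidden inside hold two of the bins: a held bin gives about 0.05 rad (6 mm at the rim) and then stops hard.
- bin_left (a joint): Forward tilt of the left (+y = +0.18 m in the rack frame) bin: 0 = shut, panel upright; grows as the rim comes towards the robot; 1.35 = on its stop. Steel scoop 150 mm wide: front panel 3 mm thick, floor 90 mm deep, side walls 97 mm high near the panel, 48 mm from 42 mm behind it, no back wall. Stiff hinge: a free bin stays where left and needs about 3 N at the rim.
- bin_mid (a joint): Forward tilt of the middle (rack y = 0) bin: 0 = shut, panel upright; grows as the rim comes towards the robot; 1.35 = on its stop. Steel scoop 150 mm wide: front panel 3 mm thick, floor 90 mm deep, side walls 97 mm high near the panel, 48 mm from 42 mm behind it, no back wall. Stiff hinge: a free bin stays where left and needs about 3 N at the rim.
- bin_right (a joint): Forward tilt of the right (rack y = -0.18 m) bin: 0 = shut, panel upright; grows as the rim comes towards the robot; 1.35 = on its stop. Steel scoop 150 mm wide: front panel 3 mm thick, floor 90 mm deep, side walls 97 mm high near the panel, 48 mm from 42 mm behind it, no back wall. Stiff hinge: a free bin stays where left and needs about 3 N at the rim.
- rim_left (a point): Middle of the top of the rolled rim (8 mm thick) of the left bin's front panel, 142 mm from the hinge line, 154 mm above the counter when shut; moves with the bin.
- rim_mid (a point): Middle of the top of the rolled rim (8 mm thick) of the mid bin's front panel, 142 mm from the hinge line, 154 mm above the counter when shut; moves with the bin.
- rim_right (a point): Middle of the top of the rolled rim (8 mm thick) of the right bin's front panel, 142 mm from the hinge line, 154 mm above the counter when shut; moves with the bin.
- dome: Bag-valve mask dome of black rubber, 90 mm across at the base, 85 mm high with a 26 mm neck on top, standing upright before one of the bins. Origin: centre of its underside.
- block: Cervical collar buckle block of green plastic, 70 mm (its x) by 90 mm (its y), 62 mm high with ridges on top, standing before one of the bins. Origin: centre of its underside.
- tin: Steel instrument tin with lid, 82 mm (its x) by 96 mm (its y), 60 mm high (small look-only grip to 66 mm), standing before one of the bins. Origin: centre of its underside.
- vial0: Upright amber glass vial, 24 mm across, 55 mm high, a bystander. Origin: centre of its underside.
- vial1: Upright amber glass vial, 24 mm across, 55 mm high, a bystander. Origin: centre of its underside.
- vial2: Upright amber glass vial, 24 mm across, 55 mm high, a bystander. Origin: centre of its underside.
- penlight: Chrome penlight lying on the counter, 125 mm long along its x, 15 mm thick, a bystander. Origin: on its underside, near mid-length.
Things that resemble listed ones, but are neither listed nor needed, are in the scene too. Of the things shaped like the block, the green one is meant.

How it is judged:
At the end, for the whole second after the job is handed in: One bin is tilted more than 1.22 rad and the other two less than 0.15 rad; at least two of dome, block and tin are within 20 mm of where they started; all three stand upright (within 0.15 rad) at rest on the counter; vials and penlight are within 25 mm of their starts, vials upright (((value of joint bin_left above 1.22 rad and value of joint each of bin_mid, bin_right below 0.15 rad) or (value of joint bin_mid above 1.22 rad and value of joint each of bin_left, bin_right below 0.15 rad) or (value of joint bin_right above 1.22 rad and value of joint each of bin_left, bin_mid below 0.15 rad)) and (distance of each of block, tin from where it was at the start of the episode below 0.02 m or distance of each of dome, tin from where it was at the start of the episode below 0.02 m or distance of each of dome, block from where it was at the start of the episode below 0.02 m) and angle between each of dome, block, tin's own z axis and vertical below 0.15 rad and height (world z) of each of dome, block, tin below 0.01 m and linear speed of each of dome, block, tin below 0.02 m/s and distance of each of vial0, vial1, vial2, penlight from where it was at the start of the episode below 0.025 m and angle between each of vial0, vial1, vial2's own z axis and vertical below 0.2 rad); the robot touches nothing.
It fails at once if a bin or the rack strikes or pushes one of the three items (over 2 N) (contact force between rack and dome above 2 N or contact force between rack and block above 2 N or contact force between rack and tin above 2 N).
It fails at once if a bin or the rack is forced (over 45 N) (contact force between the arm and rack above 45 N).
It fails at once if an item or a vial is knocked over (angle between any of dome, block, tin, vial0, vial1, vial2's own z axis and vertical above 0.6 rad).
It also fails if it takes over 72 s, if anything falls off the work surface, if the arm or the gripper's body presses on something with over 40 N, if the wrist force passes 120 N, or if a joint passes its speed limit or range.

### The arm

A 6-joint arm with a two-finger parallel gripper is mounted at the origin on the work surface. World frame = base frame: x ahead of the robot, y to its left, z up, the work surface at z = 0. Lengths are in m, angles in rad, forces in N, time in s.
With the tool pointing down it reaches from about 0.3 to 0.95 m from the base axis. Payload 3.1 kg.
Tool frame: the origin (TCP) lies on the centre line of the jaws, within the pads' length; the fingertips stand 11 mm ahead of it and the grasp point (between the pads) lies 8 mm behind it; z points along the fingers, y is the direction in which the jaws open and shut (so a half turn about z gives the same grasp; the last joint's range is limited). The gripper opens to 85 mm and grips with 20 to 120 N. Pads are 22 mm wide; open, the fingers measure 114 mm over their backs; the gripper's body (76 mm by 85 mm) begins 54 mm behind the grasp point. The pads swing forward as they close: fully open they stand 13 mm farther back than shut.
Start: joints at [-1.285, 0.308, 1.634, -0, 1.2, -0.07], TCP at [0.218, -0.586, 0.242] pointing down, gripper open.
Joint ranges: [-3.06, 3.06], [-0.79, 1.96], [0.05, 2.63], [-1.19, 4.34], [0.05, 2.64], [-2.94, 2.94]. Speed limits (rad/s): [2.79, 2.79, 3.14, 3.14, 3.14, 3.14].

### API

Orientations are given as a unit quaternion [w, x, y, z].
In Python, from bench import robot gives the robot as it stands.
- The arm moves only by the tool jog_arm, never from a script. Its argument "deltas" is text: rows parted by semicolons, each of 5 numbers parted by spaces: the closure, from 0 (fully open) to 1 (shut), then the shift along the tool's x, y, z in mm, then the turn about the tool's z in rad. A call has exactly 8 rows; each row is the pose to reach, as a shift and turn from the pose commanded when the call began, along the tool's axes at that moment; what a row does not reach only later rows make up. A row lasts 1/12 s, in which the tool goes at most 41.7 mm and 7.16 degrees, less where a joint would pass 70% of its speed; a pose out of reach is approached as far as the arm can. A call with a gripper value outside its range is refused whole. The fingers move at their own pace and stop on an object; "grip_force" is the grip in N (left out, the last holds). Time passes only in rows, so rows that repeat a pose let the fingers close, or fill a call up. It gives the time, the measured TCP pose, the force and the opening at its end, in the units of the state.
- robot.get_state(): the state, without advancing time (a new reading comes with each control period).
- robot.snapshot(name): name is "scene" or "top"; returns a dict with "image" (420x560x3 uint8, red, green, blue), "depth" (420x560 float32, m along the optical axis (not along the pixel's ray), 0 where there is no reading), "camera_matrix" (3x3 intrinsics, pixels), "k1" (the pictures are not rectified: a ray, as slopes to the right and down, at radius r is drawn at 1 + k1 r^2 times it, then the intrinsics apply), "extrinsics" (4x4, takes a point from world to camera coordinates). Camera axes: x right, y down, z forward; pixel columns grow to the right and rows downward; lengths in m; the calibration is good to about 2 mm. A picture is of the moment at which its call begins.
- robot.job_done(): hands the job in, once; it reports no verdict.
The state is a dict: "time_s": time; "qpos": joint angles; "joint_vel": joint speeds; "joint_torque": joint torques, N m; "tool_pos": TCP position; "tool_rot": TCP orientation; "wrist_force": force on the tool from outside, world axes, zero at the start; "moment": the same for the moment, N m; "grip_width": finger opening in m.
Only numpy, scipy, OpenCV 4.12 (cv2) and the standard library are available. Lean on these libraries where they do the work, as an engineer would, in place of code of your own. Each camera call takes 0.05 s, during which the arm holds its last target. There are 200 camera calls.

## Working session

There is one attempt and no reset: what is moved stays moved. The work goes in short steps, Python scripts to look and compute and a tool call to move; the robot and the scene stay as the last step left them, time stands still between calls to the robot, and variables do not carry over. Pictures are saved under pics/ and viewed, about 8 in all and at most 12, crops included, and the job is handed in when it is done.

Besides the shell and the picture viewer there is one more tool, called after "Request:" in YAML: its name, and indented under it one key for each argument. jog_arm: Moves the arm, as the interface text tells. Its arguments: {"type":"object","properties":{"deltas":{"type":"string"},"grip_force":{"type":"number"}},"required":["deltas"]}

```bash
mkdir -p pics; cat > h.py <<'E'
import numpy as np, cv2
from bench import robot
def snap(n):
    s=robot.snapshot(n); return s
def save(img,f): cv2.imwrite('pics/'+f,cv2.cvtColor(img,cv2.COLOR_RGB2BGR))
def ray(s,uv):
    K=s['camera_matrix']; d=np.array([s['k1'],0,0,0,0],float)
    # radial model x(1+k1 r^2)
    p=cv2.undistortPoints(np.array(uv,float).reshape(-1,1,2),K,d)[:,0]
    E=s['extrinsics']; R,t=E[:3,:3],E[:3,3]
    return -R.T@t,np.c_[p,np.ones(len(p))]@R,p
def plane(s,uv,z):
    c,d,_=ray(s,uv); return c+d*((z-c[2])/d[:,2])[:,None]
def depthpts(s):
    h,w=s['depth'].shape; u,v=np.meshgrid(np.arange(w),np.arange(h))
    c,d,_=ray(s,np.c_[u.ravel(),v.ravel()]); P=c+d*s['depth'].reshape(-1,1)
    return P.reshape(h,w,3)
E
python3 - <<'E'
from h import *
for n in('scene','top'):
    s=snap(n); save(s['image'],n+'0.png'); c,d,_=ray(s,[(280,210)]); print(n,c,d,s['k1'],s['camera_matrix'][0])
print(robot.get_state())
E
```

```text
scene [ 1.16884006 -0.75020488  0.72057656] [[-0.56207417  0.63650991 -0.52824533]] 0.049705586571720216 [507.61124998   0.         282.65347612]
top [3.63300642e-01 7.23049051e-04 1.38716703e+00] [[ 0.14035713 -0.0013696  -0.9901022 ]] -0.19222332654113192 [542.29440336   0.         280.62267045]
{'time_s': 0.1, 'qpos': array([-1.28468758e+00,  3.08935705e-01,  1.63508212e+00,  1.66713733e-05,
        1.19971447e+00, -6.97141203e-02]), 'joint_vel': array([-0.00097459, -0.00103866, -0.00361063, -0.00103274, -0.00139621,
        0.0014495 ]), 'joint_torque': array([-5.72834488e-04, -4.16407835e+01, -2.77645004e+01, -4.56133648e-05,
        4.03662503e-03, -1.50552279e-05]), 'tool_pos': array([ 0.21748758, -0.58515005,  0.24113994]), 'tool_rot': array([-1.06440505e-03,  9.84215435e-01,  1.76971277e-01, -1.07806523e-04]), 'wrist_force': array([ 0.56114273,  0.57630535, -0.41012654]), 'moment': array([-0.00842063, -0.01280318, -0.03169454]), 'grip_width': 0.08538741646354657}
```

View pics/scene0.png

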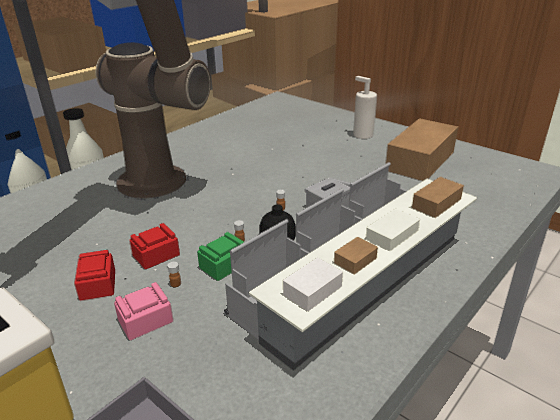

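View pics/top0.png

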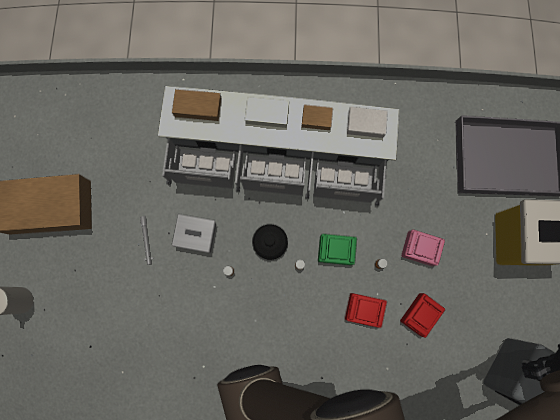

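The pictures show the rack at the far side with three shut bins (top view rims near (202,180), (272,186), (348,193)). The tin is before the left bin (194,233), the dome before the middle (270,241) and the green block before the right (338,249). The vials are at (228,271), (300,265) and (381,264), and the penlight at (146,240).

```bash
python3 - <<'E'
from h import *
s=snap('top'); P=depthpts(s); D=s['depth']; im=s['image']; hsv=cv2.cvtColor(im,cv2.COLOR_RGB2HSV)
np.set_printoptions(precision=4,suppress=True)
reg=lambda u0,u1,v0,v1:(lambda m:(m.__setitem__((slice(v0,v1),slice(u0,u1)),True),m)[1])(np.zeros(D.shape,bool))
# shelf board
m=(P[...,2]>.118)&(P[...,2]<.138)&reg(150,410,80,170)&(hsv[...,2]>170)&(hsv[...,1]<40)&(D>0)
c=max(cv2.findContours(m.astype(np.uint8),0,2)[0],key=cv2.contourArea); r=cv2.approxPolyDP(cv2.convexHull(c),6,True)[:,0]
print('shelf px',r.tolist()); print(plane(s,r,.128))
# rims
m=(P[...,2]>.147)&(P[...,2]<.162)&reg(150,400,140,215)&(D>0)
n,l,st,ce=cv2.connectedComponentsWithStats(m.astype(np.uint8))
for i in range(1,n):
    if st[i,4]>20:
        q=P[l==i]; a=cv2.minAreaRect(q[:,:2].astype(np.float32)); print('rim',st[i],a,q[:,2].mean())
# objects
for nm,(u,v),h in (('tin',(194,233),.06),('dome',(270,241),.08),('block',(338,249),.062),('v',(228,271),.055),('v',(300,265),.055),('v',(381,264),.055)):
    zlo=.03
    m=(P[...,2]>zlo)&reg(u-28,u+28,v-25,v+25)&(D>0)
    n,l,st,ce=cv2.connectedComponentsWithStats(m.astype(np.uint8))
    k=l[v-4:v+5,u-4:u+5]; k=np.bincount(k[k>0]).argmax(); q=P[l==k]
    top=q[q[:,2]>np.percentile(q[:,2],90)-.008]
    a=cv2.minAreaRect(q[:,:2].astype(np.float32)); b=cv2.minAreaRect(top[:,:2].astype(np.float32)); print(nm,st[k],q[:,2].max(),a,'TOP',b)
m=reg(138,156,212,268)&(P[...,2]>.006);q=P[m];print('pen',cv2.minAreaRect(q[:,:2].astype(np.float32)))
E
```

```text
shelf px [[166, 86], [398, 109], [395, 159], [158, 134]]
[[ 0.843   0.2891  0.128 ]
 [ 0.8002 -0.2835  0.128 ]
 [ 0.6735 -0.2741  0.128 ]
 [ 0.7193  0.2998  0.128 ]]
rim [164 169  64  10 216] ((0.6200486421585083, 0.19938498735427856), (0.1490127593278885, 0.008511877618730068), 85.37394714355469) 0.1524781656254681
rim [240 177  65   9 214] ((0.6054628491401672, 0.019741348922252655), (0.14902473986148834, 0.009013739414513111), 85.72483825683594) 0.15265435452285608
rim [317 184  64  10 209] ((0.5926879048347473, -0.1588650345802307), (0.1483050137758255, 0.00861474871635437), 85.78839111328125) 0.15238157105894795
tin [ 172  214   43   38 1236] 0.07257735227607176 ((0.4889393448829651, 0.21288591623306274), (0.09665083140134811, 0.08025798201560974), 81.78054809570312) TOP ((0.48872607946395874, 0.21241514384746552), (0.09538546204566956, 0.08029059320688248), 81.52392578125)
dome [252 224  36  35 944] 0.09124671214590951 ((0.47580334544181824, 0.023337148129940033), (0.084188312292099, 0.08619960397481918), 28.663759231567383) TOP ((0.473067045211792, 0.02327411249279976), (0.044
[... 541 characters left out ...]
1431717873, 0.02207590825855732), 1.3259226083755493)
v [295 259  10  10  75] 0.061345034515412955 ((0.4204871654510498, -0.05312640964984894), (0.02262445166707039, 0.02136950008571148), 43.87477493286133) TOP ((0.4211339056491852, -0.05385003983974457), (0.022137923166155815, 0.019802263006567955), 0.6327611804008484)
v [377 259  10   9  78] 0.062481960394131786 ((0.42734071612358093, -0.2562497556209564), (0.020372530445456505, 0.021583905443549156), 2.4595205783843994) TOP ((0.4271377921104431, -0.2565286457538605), (0.02000519260764122, 0.020976006984710693), 3.16220760345459)
pen ((0.4712611734867096, 0.34218883514404297), (0.12497074156999588, 0.04200303182005882), 3.2486910820007324)
```

```bash
cat >> h.py <<'E'
from scipy.spatial.transform import Rotation as Rn
yaw=-0.0762; O=np.array([.6065,.0197,0]); RR=Rn.from_euler('z',yaw).as_matrix()
def pose():
    st=robot.get_state(); q=st['tool_rot']; R=Rn.from_quat([q[1],q[2],q[3],q[0]]).as_matrix(); return st,np.array(st['tool_pos']),R
def to(rack=None,world=None):
    st,p,R=pose(); w=np.array(world) if world is not None else O+RR@np.array(rack)
    print('t',st['time_s'],'rack',np.round(RR.T@(p-O)*1e3,1),'xang',np.arctan2(R[1,0],R[0,0]).round(4),'delta',np.round(R.T@(w-p)*1e3,1),'F',np.round(RR.T@st['wrist_force'],1))
E
python3 -c "
from h import *
to(rack=[.03,-.18,.21])"
```

```text
t 0.15 rack [-341.8 -632.8  241.3] xang 0.3558 delta [ 527.2 -255.5   31.8] F [0.2 0.3 0.6]
```

Request:
jog_arm:
  deltas: "1 30 -15 0 0.054;1 60 -30 0 0.108;1 90 -45 0 0.162;1 120 -60 0 0.216;1 150 -75 0 0.27;1 180 -90 0 0.324;1 210 -105 0 0.378;1 240 -120 0 0.432"

```text
time_s: 0.82
tool_pos: [0.4016, -0.3883, 0.242]
tool_rot: [-0.0, 0.999, -0.04, -0.0]
wrist_force: [-0.3, -0.2, -0.9]
grip_width: 0.0003
```

```bash
python3 -c "
from h import *
to(rack=[.03,-.18,.21])"
```

```text
t 0.8167 rack [-173.3 -422.4  242. ] xang -0.079 delta [ 202.6 -242.9   32. ] F [-0.3 -0.2 -0.9]
```

Request:
jog_arm:
  deltas: "1 26 -31 0 0;1 52 -62 0 0;1 78 -93 0 0;1 104 -124 0 0;1 130 -155 0 0;1 156 -186 0 0;1 182 -217 0 0;1 203 -243 0 -0.003"

```text
time_s: 1.48
tool_pos: [0.6233, -0.1605, 0.2419]
tool_rot: [-0.0, 0.999, -0.036, 0.0]
wrist_force: [0.7, -1.4, 0.5]
grip_width: 0.0
```

```bash
python3 - <<'E'
from h import *
to(rack=[.03,-.18,.15])
a=snap('top')['image'][130:220,150:410]; b=snap('scene')['image'][130:350,190:490]
a=cv2.resize(a,None,fx=2.3,fy=2.3,interpolation=2); b=cv2.resize(b,None,fx=1.6,fy=1.6,interpolation=2)
c=np.zeros((a.shape[0]+b.shape[0],max(a.shape[1],b.shape[1]),3),np.uint8); c[:a.shape[0],:a.shape[1]]=a; c[a.shape[0]:,:b.shape[1]]=b; save(c,'p3.png')
E
```

```text
t 1.4833 rack [  30.4 -178.4  241.9] xang -0.0721 delta [-0.4  1.7 91.9] F [ 0.8 -1.4  0.5]
```

View pics/p3.png

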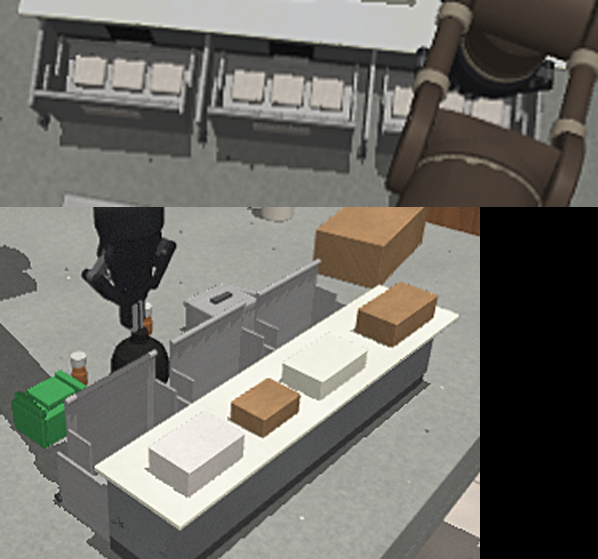

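The crop shows the closed gripper hanging above the right bin (tips near (135,325) in the crop), with a clear gap between the rim and the shelf. I'll go down behind the rim.

Request:
jog_arm:
  deltas: "1 0 0 20 0;1 0 0 45 0;1 0 0 70 0;1 0 0 85 0;1 0 0 95 0;1 0 0 97 0;1 -5 0 97 0;1 -8 0 97 0.003"

```text
time_s: 2.25
tool_pos: [0.6139, -0.1629, 0.1463]
tool_rot: [0.0, 0.999, -0.038, 0.001]
wrist_force: [-0.1, -1.1, 0.4]
grip_width: -0.0001
```

Request:
jog_arm:
  deltas: "1 -1 0 0 0;1 -2 0 0 0;1 -3 0 0 0;1 -4 0 0 0;1 -5 0 0 0;1 -5 0 0 0;1 -5 0 0 0;1 -5 0 0 0"

```text
time_s: 2.92
tool_pos: [0.6088, -0.1619, 0.1452]
tool_rot: [-0.0, 0.999, -0.038, -0.0]
wrist_force: [0.1, 0.2, 0.8]
grip_width: 0.0002
```

Request:
jog_arm:
  deltas: "1 -1 0 0 0;1 -1 0 0 0;1 -2 0 0 0;1 -2 0 0 0;1 -3 0 0 0;1 -3 0 0 0;1 -3 0 0 0;1 -3 0 0 0"

```text
time_s: 3.58
tool_pos: [0.606, -0.1618, 0.1454]
tool_rot: [0.0, 0.999, -0.038, 0.0]
wrist_force: [2.0, 0.6, -0.6]
grip_width: 0.0001
```

Request:
jog_arm:
  deltas: "1 -1 0 0 0;1 -1 0 0 0;1 -2 0 0 0;1 -2 0 0 0;1 -3 0 0 0;1 -3 0 0 0;1 -3 0 0 0;1 -3 0 0 0"

```text
time_s: 4.25
tool_pos: [0.6032, -0.1615, 0.1454]
tool_rot: [0.0, 0.999, -0.038, 0.0]
wrist_force: [3.8, -0.2, -0.9]
grip_width: -0.0001
```

Request:
jog_arm:
  deltas: "1 -1 0 0 0;1 -1 0 0 0;1 -2 0 0 0;1 -2 0 0 0;1 -3 0 0 0;1 -3 0 0 0;1 -3 0 0 0;1 -3 0 0 0"

```text
time_s: 4.92
tool_pos: [0.6022, -0.1615, 0.1456]
tool_rot: [0.0, 0.999, -0.038, 0.003]
wrist_force: [9.5, -0.1, -3.8]
grip_width: -0.0002
```

Request:
jog_arm:
  deltas: "1 -0.5 0 0 0;1 -0.5 0 0 0;1 -1 0 0 0;1 -1 0 0 0;1 -1.5 0 0 0;1 -1.5 0 0 0;1 -1.5 0 0 0;1 -1.5 0 0 0"

```text
time_s: 5.58
tool_pos: [0.6021, -0.1615, 0.1457]
tool_rot: [0.0, 0.999, -0.038, 0.005]
wrist_force: [11.6, 0.6, -6.5]
grip_width: 0.0002
```

The right bin is held: it stopped at about 6 mm and the force rose while the position stayed put. I'll back off and go to the middle bin. The tips, at 135 mm, clear the 109 mm side walls.

Request:
jog_arm:
  deltas: "1 10 0 0 0;1 25 0 0 0;1 25 -30 -1 0;1 25 -65 -1 0;1 25 -100 -1 0;1 25 -135 -1 0;1 25 -165 -1 0;1 25 -180 -1 0"

```text
time_s: 6.25
tool_pos: [0.6349, 0.0195, 0.1454]
tool_rot: [-0.0, 0.999, -0.037, -0.003]
wrist_force: [0.5, -0.8, 0.1]
grip_width: -0.0001
```

```bash
python3 -c "
from h import *
to(rack=[.017,0,.146])"
```

```text
t 6.25 rack [ 28.4   2.  145.4] xang -0.0736 delta [-11.4   1.9  -0.5] F [ 0.6 -0.7  0.1]
```

Request:
jog_arm:
  deltas: "1 -5 2 0 0;1 -10 2 0 0;1 -12 2 0 0.002;1 -13 2 0 0.002;1 -14 2 0 0.002;1 -15 2 0 0.002;1 -16 2 0 0.002;1 -16 2 0 0.002"

```text
time_s: 6.92
tool_pos: [0.6216, 0.0145, 0.1466]
tool_rot: [0.0, 0.999, -0.039, 0.001]
wrist_force: [2.5, -1.5, -0.2]
grip_width: 0.0002
```

Request:
jog_arm:
  deltas: "1 -1 0 0 0;1 -1 0 0 0;1 -2 0 0 0;1 -2 0 0 0;1 -3 0 0 0;1 -3 0 0 0;1 -3 0 0 0;1 -3 0 0 0"

```text
time_s: 7.58
tool_pos: [0.618, 0.016, 0.1465]
tool_rot: [-0.0, 0.999, -0.039, 0.0]
wrist_force: [2.0, -1.7, 1.4]
grip_width: -0.0
```

Request:
jog_arm:
  deltas: "1 -1 0 0 0;1 -1 0 0 0;1 -2 0 0 0;1 -2 0 0 0;1 -3 0 0 0;1 -3 0 0 0;1 -3 0 0 0;1 -3 0 0 0"

```text
time_s: 8.25
tool_pos: [0.6147, 0.0163, 0.1462]
tool_rot: [-0.0, 0.999, -0.039, -0.0]
wrist_force: [1.7, 0.8, 0.8]
grip_width: 0.0004
```

Request:
jog_arm:
  deltas: "1 -1 0 0 0;1 -1 0 0 0;1 -2 0 0 0;1 -2 0 0 0;1 -2 0 0 0;1 -2 0 0 0;1 -2 0 0 0;1 -2 0 0 0"

```text
time_s: 8.92
tool_pos: [0.6126, 0.0163, 0.1461]
tool_rot: [-0.0, 0.999, -0.039, -0.0]
wrist_force: [1.4, 0.6, 0.9]
grip_width: 0.0001
```

Request:
jog_arm:
  deltas: "1 -1 0 0 0;1 -1 0 0 0;1 -2 0 0 0;1 -2 0 0 0;1 -3 0 0 0;1 -3 0 0 0;1 -3 0 0 0;1 -3 0 0 0"

```text
time_s: 9.58
tool_pos: [0.6096, 0.0166, 0.1461]
tool_rot: [-0.0, 0.999, -0.039, -0.0]
wrist_force: [1.7, 1.6, -0.3]
grip_width: 0.0
```

Request:
jog_arm:
  deltas: "1 -1 0 0 0;1 -1 0 0 0;1 -2 0 0 0;1 -2 0 0 0;1 -3 0 0 0;1 -3 0 0 0;1 -3 0 0 0;1 -3 0 0 0"

```text
time_s: 10.25
tool_pos: [0.6066, 0.0166, 0.1462]
tool_rot: [0.0, 0.999, -0.039, -0.0]
wrist_force: [1.4, 0.2, -1.2]
grip_width: 0.0001
```

```bash
python3 - <<'E'
from h import *
to(rack=[.03,0,.146])
s=snap('scene'); b=s['image'][150:310,210:410]; save(cv2.resize(b,None,fx=3,fy=3,interpolation=2),'p4.png')
E
```

```text
t 10.25 rack [  0.3  -3.1 146.2] xang -0.0781 delta [29.7 -3.1  0.1] F [ 1.4  0.3 -1.2]
```

View pics/p4.png

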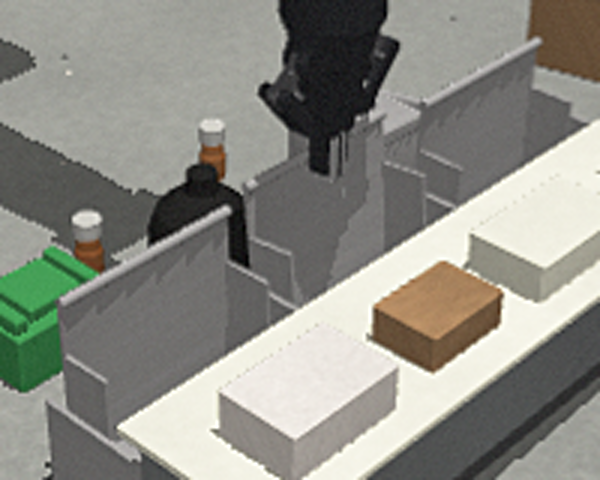

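The middle bin is free: its rim has followed the tool by about 14 mm at only 1.5–2 N, and the crop shows it leaning forward (rim at (310,150)). So the dome is the item to slide out. I'll lift off and measure its neck.

Request:
jog_arm:
  deltas: "1 3 0 0 0;1 6 0 -10 0;1 6 0 -40 0;1 6 0 -70 0;0.5 -20 0 -90 0;0.5 -50 0 -95 0;0.5 -80 0 -95 0;0.5 -100 0 -95 0"

```text
time_s: 10.97
tool_pos: [0.5052, 0.0245, 0.2428]
tool_rot: [0.0, 0.999, -0.039, -0.0]
wrist_force: [-0.4, -0.2, -1.0]
grip_width: 0.0427
```

```bash
python3 - <<'E'
from h import *
to(rack=[-.133,-.0065,.15]); st=robot.get_state(); print(st['qpos'].round(3),st['grip_width'])
s=snap('scene'); P=(depthpts(s)-O)@RR; D=s['depth']
m=(D>0)&(abs(P[...,0]+.133)<.06)&(abs(P[...,1]+.0065)<.06)&(P[...,2]>.01)&(P[...,2]<.1)&(s['image'].max(-1)<70)
q=P[m]
# extents perpendicular to view per height
c,_,_=ray(s,[(280,210)]); c=(c-O)@RR; v=np.array([-.133,-.0065])-c[:2]; v/=np.linalg.norm(v); n=np.array([-v[1],v[0]])
for z in np.arange(.02,.1,.006):
    k=q[abs(q[:,2]-z)<.003]
    if len(k)>3: a=k[:,:2]@n-np.array([-.133,-.0065])@n; b=(k[:,:2]-np.array([-.133,-.0065]))@v; print(z.round(3),len(k),(a.min()*1e3).round(1),(a.max()*1e3).round(1),'near',(b.min()*1e3).round(1))
E
```

```text
t 10.9667 rack [-101.4   -2.9  242.8] xang -0.0781 delta [-31.6   3.7  92.8] F [-0.4 -0.2 -1. ]
[-0.037  0.077  1.909 -0.     1.156  1.612] 0.04267425409674028
0.02 9 -37.1 43.0 near -37.8
0.026 16 -37.0 43.0 near -41.7
0.032 23 -37.0 42.9 near -42.2
0.038 34 -34.9 40.1 near -39.5
0.044 32 -34.9 40.0 near -35.6
0.05 60 -35.2 35.0 near -34.5
0.056 78 -33.4 32.3 near -35.7
0.062 111 -26.1 27.2 near -32.0
0.068 47 -20.7 19.9 near -27.3
0.074 20 -14.0 10.1 near -18.7
0.08 26 -11.6 9.9 near -18.9
0.086 42 -11.7 9.8 near -16.3
```

Request:
jog_arm:
  deltas: "0.35 -8 1 0 -0.12;0.35 -16 2 0 -0.24;0.35 -24 3 0 -0.36;0.35 -32 4 0 -0.48;0.35 -32 4 10 -0.6;0.35 -32 4 20 -0.72;0.35 -32 4 30 -0.84;0.35 -32 4 40 -0.96"

```text
time_s: 11.68
tool_pos: [0.4753, 0.0228, 0.2019]
tool_rot: [0.0, 0.903, 0.429, 0.0]
wrist_force: [0.1, 0.3, -0.1]
grip_width: 0.0554
```

Request:
jog_arm:
  deltas: "0.35 0 0 10 -0.12;0.35 0 0 20 -0.24;0.35 0 0 30 -0.36;0.35 0 0 40 -0.48;0.35 0 0 50 -0.61;0.35 0 0 60 -0.61;0.35 0 0 60 -0.61;0.35 0 0 60 -0.61"

```text
time_s: 12.35
tool_pos: [0.4747, 0.023, 0.1411]
tool_rot: [-0.0, 0.735, 0.678, -0.001]
wrist_force: [0.4, -0.4, -0.2]
grip_width: 0.0554
```

```bash
python3 - <<'E'
from h import *
to(rack=[-.133,-.0065,.082]); st=robot.get_state(); print(st['grip_width'])
s=snap('scene'); b=s['image'][130:280,200:400]; save(cv2.resize(b,None,fx=3,fy=3,interpolation=2),'p5.png')
E
```

```text
t 12.35 rack [-131.7   -6.8  141.1] xang 1.4891 delta [ 0.3 -1.2 59.1] F [ 0.4 -0.4 -0.2]
0.05542458038570719
```

View pics/p5.png

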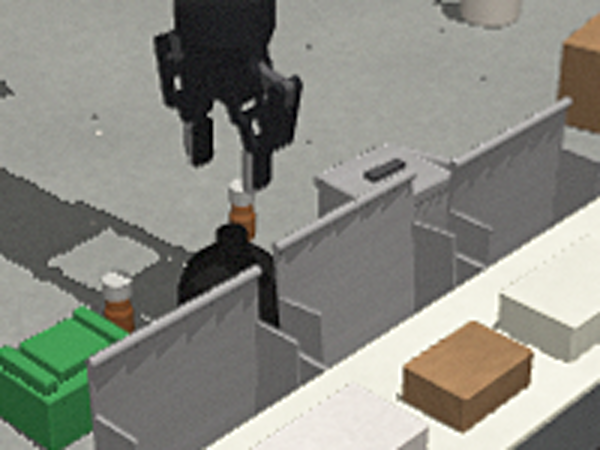

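The fingers straddle the neck axis (neck at (230,235), tips at (200,160) and (258,185)). I'll descend and grip.

Request:
jog_arm:
  deltas: "0.35 0 -1 15 0;0.35 0 -1 30 0;0.35 0 -1 45 0;0.35 0 -1 53 0;0.35 0 -1 56 0;0.35 0 -1 56 0;0.35 0 -1 56 0;0.35 0 -1 56 0"

```text
time_s: 13.07
tool_pos: [0.475, 0.0231, 0.0862]
tool_rot: [0.001, 0.735, 0.679, 0.001]
wrist_force: [0.9, -0.1, 1.0]
grip_width: 0.0557
```

Request:
jog_arm:
  deltas: "0.45 0 0 0 0;0.5 0 0 0 0;0.6 0 0 0 0;0.7 0 0 0 0;0.8 0 0 0 0;0.9 0 0 0 0;1 0 0 0 0;1 0 0 0 0"
  grip_force: 25

```text
time_s: 13.73
tool_pos: [0.4749, 0.023, 0.0858]
tool_rot: [0.001, 0.734, 0.679, 0.001]
wrist_force: [1.8, 0.3, 2.3]
grip_width: 0.0247
```

Request:
jog_arm:
  deltas: "1 0 -2 0 0;1 0 -6 0 0;1 0 -12 0 0;1 0 -18 0 0;1 0 -24 0 0;1 0 -30 0 0;1 0 -36 0 0;1 0 -42 0 0"

```text
time_s: 14.4
tool_pos: [0.4326, 0.0264, 0.0859]
tool_rot: [0.001, 0.734, 0.679, 0.001]
wrist_force: [7.8, 0.1, 12.6]
grip_width: 0.0245
```

Request:
jog_arm:
  deltas: "1 0 -6 0 0;1 0 -12 0 0;1 0 -18 0 0;1 0 -24 0 0;1 0 -30 0 0;1 0 -36 0 0;1 0 -41 0 0;1 0 -41 0 0"

```text
time_s: 15.07
tool_pos: [0.391, 0.0297, 0.0857]
tool_rot: [0.0, 0.734, 0.679, 0.0]
wrist_force: [4.5, 0.1, 6.7]
grip_width: 0.0241
```

```bash
python3 - <<'E'
from h import *
to(rack=[-.215,-.0065,.082]); st=robot.get_state(); print(st['grip_width'])
s=snap('scene'); b=s['image'][130:280,180:380]; save(cv2.resize(b,None,fx=3,fy=3,interpolation=2),'p6.png')
E
```

```text
t 15.0667 rack [-215.7   -6.4   85.7] xang 1.4919 delta [-0.1  0.7  3.7] F [4.4 0.4 6.7]
0.024128907876130645
```

View pics/p6.png

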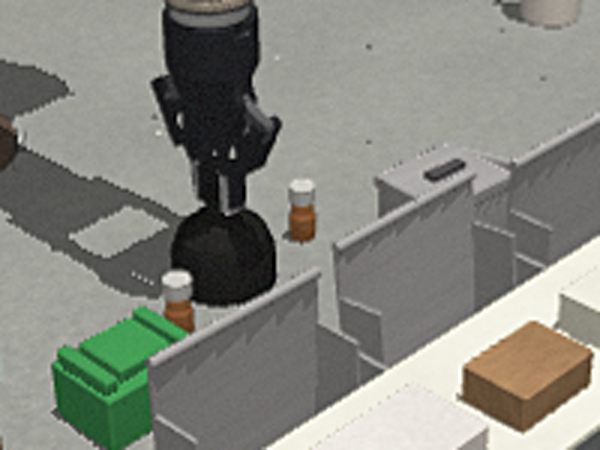

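The dome stands upright at its new place (base about (220,265) in the crop). I'll release, rise, turn back and return to the middle rim.

Request:
jog_arm:
  deltas: "0.9 0 0 0 0;0.7 0 0 0 0;0.5 0 0 0 0;0.35 0 0 0 0;0.35 0 0 -10 0;0.35 0 0 -35 0;0.35 0 0 -70 0;0.35 0 0 -105 0"

```text
time_s: 15.78
tool_pos: [0.3864, 0.0299, 0.1883]
tool_rot: [-0.004, 0.734, 0.679, -0.004]
wrist_force: [0.6, 0.2, -0.7]
grip_width: 0.0559
```

Request:
jog_arm:
  deltas: "1 0 0 -30 0.12;1 0 30 -30 0.24;1 0 60 -30 0.36;1 0 90 -30 0.48;1 0 120 -30 0.6;1 0 150 -30 0.72;1 0 180 -30 0.84;1 0 210 -30 0.96"

```text
time_s: 16.45
tool_pos: [0.5986, 0.0132, 0.2173]
tool_rot: [-0.001, 0.966, 0.26, -0.004]
wrist_force: [0.4, -0.3, 0.7]
grip_width: 0.0001
```

Request:
jog_arm:
  deltas: "1 0 0 0 0.12;1 0 0 0 0.24;1 0 0 0 0.36;1 0 0 0 0.48;1 0 0 0 0.61;1 0 0 0 0.61;1 0 0 0 0.61;1 0 0 0 0.61"

```text
time_s: 17.12
tool_pos: [0.5991, 0.0132, 0.2189]
tool_rot: [-0.0, 0.999, -0.038, -0.002]
wrist_force: [-0.4, 0.0, 0.5]
grip_width: -0.0003
```

```bash
python3 - <<'E'
from h import *
to(rack=[.016,0,.145]); 
s=snap('scene'); P=(depthpts(s)-O)@RR; D=s['depth']
m=(D>0)&(abs(P[...,0]+.215)<.07)&(abs(P[...,1]+.0065)<.055)&(P[...,2]>.074)&(P[...,2]<.1)
print('dome neck',P[m].mean(0)*1e3,m.sum())
m=(D>0)&(abs(P[...,0])<.05)&(abs(P[...,1])<.07)&(P[...,2]>.145)&(P[...,2]<.16)
print('rim',np.percentile(P[m],[5,50,95],axis=0)*1e3)
E
```

```text
t 17.1167 rack [ -6.9  -7.  218.9] xang -0.0756 delta [23.2 -7.  73.8] F [-0.4  0.   0.5]
dome neck [-210.81552028  -10.69671944   82.01858564] 75
rim [[-16.55826705 -62.9675307  147.07691044]
 [-12.61701028  -3.86413547 151.44706768]
 [ -9.82990444  61.3275222  154.31837091]]
```

Request:
jog_arm:
  deltas: "1 13 -3 0 0;1 26 -7 0 0;1 26 -7 20 0;1 26 -7 45 0;1 26 -7 65 0;1 26 -7 74 0;1 22 -7 74 0;1 18 -7 74 0"

```text
time_s: 17.83
tool_pos: [0.6186, 0.0187, 0.146]
tool_rot: [-0.0, 0.999, -0.039, -0.001]
wrist_force: [-0.2, 0.0, 2.1]
grip_width: -0.0
```

Request:
jog_arm:
  deltas: "1 -3 0 0 0;1 -8 0 0 0;1 -13 0 1 0;1 -18 0 2 0;1 -23 0 3 0;1 -28 0 4 0;1 -34 0 5 0;1 -34 0 5 0"

```text
time_s: 18.5
tool_pos: [0.5836, 0.0215, 0.1409]
tool_rot: [-0.0, 0.999, -0.039, -0.001]
wrist_force: [0.2, -0.3, 0.1]
grip_width: -0.0001
```

```bash
python3 - <<'E'
from h import *
to(rack=[-.0462,0,.1308])
E
```

```text
t 18.5 rack [-23.    0.  140.9] xang -0.0781 delta [-23.2   0.   10.2] F [ 0.2 -0.3  0.1]
```

Request:
jog_arm:
  deltas: "1 -6 0 2 0;1 -12 0 5 0;1 -18 0 8 0;1 -23 0 10 0;1 -28 0 13 0;1 -33 0 17 0;1 -39 0 21 0;1 -43 0 24 0"

```text
time_s: 19.17
tool_pos: [0.5409, 0.0248, 0.1164]
tool_rot: [-0.0, 0.999, -0.039, -0.001]
wrist_force: [0.5, -0.1, 0.5]
grip_width: -0.0004
```

```bash
python3 - <<'E'
from h import *
to(rack=[-.0836,0,.1])
s=snap('scene'); b=s['image'][130:280,180:380]; save(cv2.resize(b,None,fx=3,fy=3,interpolation=2),'p7.png')
E
```

```text
t 19.1667 rack [-6.580e+01  1.000e-01  1.164e+02] xang -0.0782 delta [-17.8   0.1  16.4] F [ 0.5 -0.1  0.5]
```

View pics/p7.png

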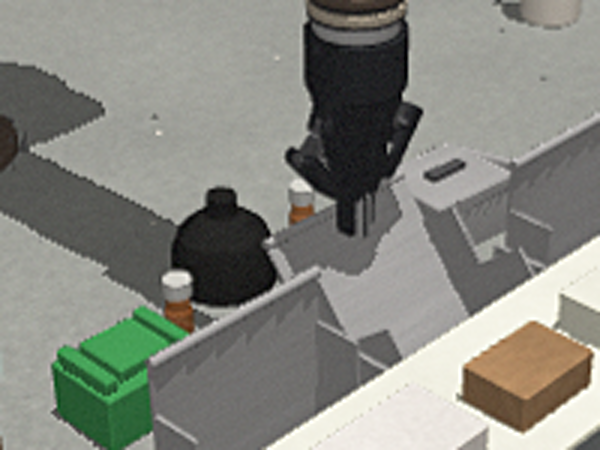

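The bin is well tilted (rim from (270,240) to behind the fingers). The dome is upright and clear.

Request:
jog_arm:
  deltas: "1 -6 0 5 0;1 -12 0 10 0;1 -18 0 16 0;1 -22 0 22 0;1 -26 0 29 0;1 -31 0 37 0;1 -35 0 45 0;1 -38 0 53 0"

```text
time_s: 19.88
tool_pos: [0.5033, 0.0277, 0.0631]
tool_rot: [-0.0, 0.999, -0.039, -0.001]
wrist_force: [0.3, -0.2, 0.7]
grip_width: 0.0001
```

Request:
jog_arm:
  deltas: "1 -1 0 3 0;1 -2 0 6 0;1 -3 0 9 0;1 -3 0 11 0;1 -3 0 11 0;1 -3 0 11 0;1 -3 0 11 0;1 -3 0 11 0"

```text
time_s: 20.55
tool_pos: [0.5019, 0.0279, 0.0536]
tool_rot: [-0.0, 0.999, -0.039, 0.0]
wrist_force: [0.3, 0.3, -0.1]
grip_width: 0.0001
```

Request:
jog_arm:
  deltas: "1 0 0 1 0;1 0 0 1 0;1 0 0 2 0;1 0 0 2 0;1 0 0 2 0;1 0 0 2 0;1 0 0 2 0;1 0 0 2 0"

```text
time_s: 21.22
tool_pos: [0.5014, 0.0279, 0.0513]
tool_rot: [-0.0, 0.999, -0.039, -0.0]
wrist_force: [0.0, 0.3, -0.0]
grip_width: -0.0002
```

Request:
jog_arm:
  deltas: "1 0 0 1 0;1 0 0 2 0;1 0 0 3 0;1 0 0 3 0;1 0 0 3 0;1 0 0 3 0;1 0 0 3 0;1 0 0 3 0"

```text
time_s: 21.88
tool_pos: [0.5016, 0.0279, 0.0505]
tool_rot: [0.0, 0.999, -0.039, -0.001]
wrist_force: [-5.9, -0.4, 17.0]
grip_width: -0.0001
```

Request:
jog_arm:
  deltas: "1 0 0 1 0;1 0 0 2 0;1 0 0 3 0;1 0 0 3 0;1 0 0 3 0;1 0 0 3 0;1 0 0 3 0;1 0 0 3 0"

```text
time_s: 22.55
tool_pos: [0.5017, 0.0279, 0.0501]
tool_rot: [0.0, 0.999, -0.039, -0.001]
wrist_force: [-11.7, -0.3, 36.4]
grip_width: 0.0002
```

```bash
python3 - <<'E'
from h import *
to(rack=[-.0836,0,.1])
s=snap('scene'); P=(depthpts(s)-O)@RR; D=s['depth']
m=(D>0)&(P[...,0]>-.15)&(P[...,0]<-.03)&(abs(abs(P[...,1])-.05)<.012)&(P[...,2]>.01)&(P[...,2]<.08)
q=P[m]; f=np.polyfit(q[:,0],q[:,2],1); r=abs(np.polyval(f,q[:,0])-q[:,2]);f=np.polyfit(q[r<.006,0],q[r<.006,2],1); print(f,'tilt',np.pi/2+np.arctan(f[0]),m.sum(),(r<.006).sum())
E
```

```text
t 22.55 rack [-105.1    0.2   50.1] xang -0.0778 delta [ 21.4   0.2 -49.9] F [-11.6  -1.2  36.4]
[-0.23812586  0.01327696] tilt 1.3370241628024861 229 229
```

It's on its stop, with the fitted tilt at 1.34 rad. I'll back off straight up at once.

Request:
jog_arm:
  deltas: "1 0 0 -4 0;1 0 0 -10 0;1 0 0 -30 0;1 0 0 -60 0;1 0 0 -95 0;1 0 0 -130 0;1 0 0 -165 0;1 0 0 -200 0"

```text
time_s: 23.27
tool_pos: [0.5009, 0.0279, 0.2466]
tool_rot: [-0.0, 0.999, -0.039, -0.0]
wrist_force: [-0.2, 0.2, 0.2]
grip_width: 0.0001
```

Request:
jog_arm:
  deltas: "1 -30 0 0 0;1 -60 0 0 0;1 -90 0 0 0;1 -110 0 0 0;1 -120 0 0 0;1 -120 0 0 0;1 -120 0 0 0;1 -120 0 0 0"

```text
time_s: 23.93
tool_pos: [0.3833, 0.0372, 0.2457]
tool_rot: [0.0, 0.999, -0.039, 0.001]
wrist_force: [-0.5, -0.7, -0.3]
grip_width: -0.0001
```

```bash
python3 - <<'E'
from h import *
np.set_printoptions(precision=4,suppress=True)
to(rack=[-.0836,0,.1])
s=snap('scene'); P=depthpts(s); D=s['depth']; Q=(P-O)@RR
for yc in (.18,0,-.18):
    if yc==0:
        m=(D>0)&(Q[...,0]>-.13)&(Q[...,0]<-.03)&(abs(Q[...,1])<.06)&(Q[...,2]>.01)&(Q[...,2]<.08); q=Q[m]; f=np.polyfit(q[:,0],q[:,2],1); print('mid',np.pi/2+np.arctan(f[0]))
    else:
        m=(D>0)&(abs(Q[...,0])<.05)&(abs(Q[...,1]-yc)<.06)&(Q[...,2]>.146)&(Q[...,2]<.16); print('rim x',yc,np.median(Q[m],0))
b=s['image'][130:330,150:430]; save(cv2.resize(b,None,fx=2.5,fy=2.5,interpolation=2),'p8.png')
t=snap('top')['image']; t0=cv2.cvtColor(cv2.imread('pics/top0.png'),cv2.COLOR_BGR2RGB)
c=np.vstack([t0[140:300,120:420],t[140:300,120:420]]); save(cv2.resize(c,None,fx=1.8,fy=1.8,interpolation=2),'p9.png')
E
```

```text
t 23.9333 rack [-223.9    0.4  245.7] xang -0.0783 delta [140.    0.1 146. ] F [-0.5 -0.8 -0.3]
rim x 0.18 [0.0024 0.1767 0.152 ]
mid 1.352405501014144
rim x -0.18 [-0.0007 -0.1818  0.1523]
```

View pics/p8.png

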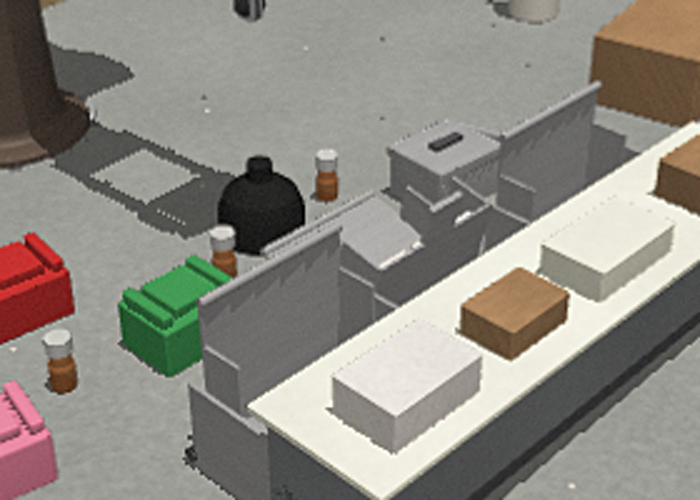

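View pics/p9.png

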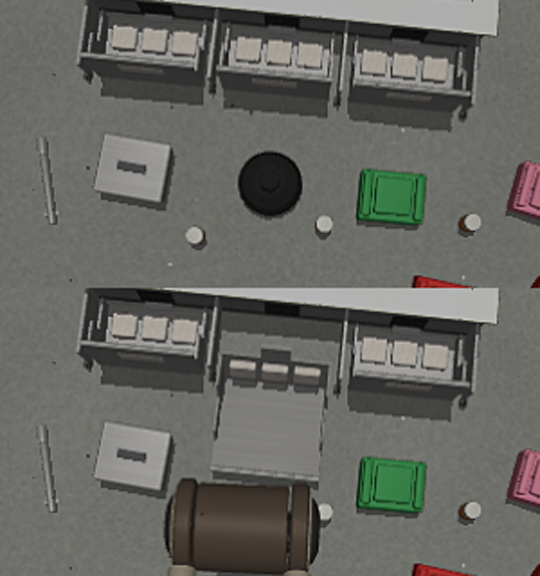

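The middle bin is fully down and stays there. The dome is upright at (260,205), and the tin, block, vials and penlight are where they started. I'm handing in.

```bash
python3 -c "
from h import *
print(robot.job_done())"
```

```text
the job is handed in; nothing more can be done
None
```

The middle bin is the free one and is now tipped onto its stop. I handed the job in at about 24 s of the 72 s allowed, and the hand-in reports no verdict.

- **Finding the free bin:** the right bin gave about 6 mm and then stopped hard at about 13 N total force, so I left it. The middle bin followed the tool at about 2 N. I did not probe the left bin once the middle one proved free.
- **Moving the dome:** I gripped it by the neck and slid it about 82 mm towards the robot. It stayed upright.
- **Tipping the bin:** I drew the rim forward and down until it met the stop. The last press rose to about 38 N total against the 45 N limit, higher than I intended, and I backed off at once.
- **Final checks:**
  - The middle bin measured about 1.35 rad.
  - The other two rims are within about 2 mm of shut.
  - The tin, block, penlight and the vials I could compare with the first top picture look unmoved. The arm hid one vial in the last top view, but the scene view shows it upright.
  - The dome stands clear of the bin.
  - The arm touches nothing.
  - No check failed.

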